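Seat the proud vial and start the shaker

TASK

One vial in the shaker's rack stands higher than the others: press it gently down with the fingertips until it is fully home, level with the rest. Then press the start key, the largest key on the control pad, right down and let it come up again. Do not lift anything, do not push the other vials (the one standing up in the small rack included) or the other keys, and leave the loose things on the bench where they are.

Things in the scene. Friction and masses are not known exactly. Their poses are not given: they have to be found in the camera images.
- shaker: Grey bench-top vial shaker, 190 (x) x 240 (y) x 60 mm, with an ivory 3 x 4 vial rack (158 x 206 x 45 mm, hole pitch 48 mm) fixed on top, rack top at 105 mm. Fixed to the table. Origin: centre of the underside; z up, y along the rack's row of four holes.
- proud_vial: The glass vial in the shaker's rack that stands 17 to 20 mm higher than the six others: diameter 27 mm, round teal cap 24 mm across and 14 mm tall. Origin: centre of the cap's top, z up. It slides only up and down, with 2 N of friction, and stops firmly when its cap top is 129 mm above the shaker's underside, level with the other caps.
- vial1: Another vial of the same kind in the shaker's rack, already fully seated, 48 mm or more from its neighbours, centre to centre. Origin: centre of the cap's top. To be left alone.
- vial2: Another vial of the same kind in the shaker's rack, already fully seated, 48 mm or more from its neighbours, centre to centre. Origin: centre of the cap's top. To be left alone.
- vial3: Another vial of the same kind in the shaker's rack, already fully seated, 48 mm or more from its neighbours, centre to centre. Origin: centre of the cap's top. To be left alone.
- vial4: Another vial of the same kind in the shaker's rack, already fully seated, 48 mm or more from its neighbours, centre to centre. Origin: centre of the cap's top. To be left alone.
- vial5: Another vial of the same kind in the shaker's rack, already fully seated, 48 mm or more from its neighbours, centre to centre. Origin: centre of the cap's top. To be left alone.
- vial6: Another vial of the same kind in the shaker's rack, already fully seated, 48 mm or more from its neighbours, centre to centre. Origin: centre of the cap's top. To be left alone.
- pad: White control pad of the shaker, 95 (x) x 185 (y) x 30 mm, fixed on the table at the robot's right. Three round black keys in grey housings stand in a row along its y axis, 58 mm apart, in any order. Origin: centre of the underside.
- start_key_top (a point): Centre of the top of the start key: the largest of the three keys, 30 mm across (the two others are 18 mm). Up, every key top stands 22 mm above the pad's top and 10 mm above its own housing.
- start_key (a joint): Travel of the start key in m: 0 is up, 0.006 fully down. Spring key, 5 N to press fully; it counts as pressed beyond 0.004 and comes up when released.
- key_a (a joint): Travel in m of a small key (18 mm across), 0 is up. To be left alone.
- key_b (a joint): Travel in m of the other small key (18 mm across), 0 is up. To be left alone.
- key_a_top (a point): Centre of the top of small key a.
- key_b_top (a point): Centre of the top of small key b.
- small_vial (a joint): Slide in m of a 12 mm vial that stands proud in the low ivory small rack (80 x 190 x 30 mm, fixed) at the far edge of the table; 0 where it stands now, positive is down. To be left alone.
- spare_vial: Loose spare vial, 27 mm across, 61 mm tall, teal cap, standing on the table between shaker and pad. Origin: centre of its underside.
- spare_cap: Loose teal cap, 24 mm across, 14 mm tall, on the table between shaker and pad. Origin: centre of its underside.
- marker: Grey marker pen with black cap, 133 mm long, 13 mm thick, lying near the robot. Origin: underside, near its middle.
- jar: Glass jar, 64 mm across, 85 mm tall, purple lid, to the left. Origin: centre of its underside.
- bottle: White plastic bottle, 60 mm across, 100 mm tall, at the far right. Origin: centre of its underside.
- dish: White dish, 80 mm across, 20 mm tall, at the near right. Origin: centre of its underside.

How it is judged:
By the outcome, as a careful person would: the job done as asked, in the order asked, and still so for the second after the job is handed in, with the robot touching nothing.
It also fails if it takes over 40 s, if anything falls off the work surface, if the arm or the gripper's body presses on something with over 40 N, if the wrist force passes 120 N, or if a joint passes its speed limit or range.

ROBOT

A 7-joint arm with a two-finger parallel gripper is mounted at the origin on the work surface. World frame = base frame: x ahead of the robot, y to its left, z up, the work surface at z = 0. Lengths are in m, angles in rad, forces in N, time in s.
With the tool pointing down it reaches from about 0.4 to 0.85 m from the base axis. Payload 10.4 kg.
Tool frame: the origin (TCP) lies between the finger pads; the fingertips stand 22 mm ahead of it and the grasp point (between the pads) lies 3 mm ahead of it (r.nose_length is the distance from the TCP to the fingertips, in m); z points along the fingers, y is the line along which they close (so a half turn about z gives the same grasp; the last joint's range is limited). The gripper opens to 87 mm and grips with 3 to 60 N. Pads are 19 mm wide; open, the fingers measure 117 mm over their backs; the gripper's body (75 mm by 190 mm) begins 51 mm behind the grasp point.
Start: joints at [-1.255, 0.332, -0.065, 1.46, 0.022, 1.35, -0.088], TCP at [0.208, 0.589, 0.245] pointing down, gripper open.
Joint ranges: [-2.6, 2.6], [-0.5, 2.12], [-1.47, 1.34], [0.16, 2.42], [-1.27, 4.41], [0.06, 2.06], [-2.6, 2.6]. Speed limits (rad/s): [2.22, 2.22, 2.79, 2.79, 3.14, 3.14, 3.14].

INTERFACE

Orientations are given as a unit quaternion [x, y, z, w].
In Python, from bench import readout, cams, r gives the robot as it stands. The module is installed in compiled form; this text tells all that it offers.
- The arm moves only by the tool step_arm, never from a script. Its argument "deltas" is a list that holds one entry, the list of rows, each a list of 7 numbers: the turn, a rotation vector about the tool's x, y, z in rad, then the shift along the tool's x, y, z in m, then the opening in per cent of the stroke, from 0 (shut) to 100 (fully open). A call has 1 to 20 rows; each row is the pose to reach, as a shift and turn from the pose commanded when the call began, along the tool's axes at that moment; what a row does not reach only later rows make up. A row lasts 1/8 s, in which the tool goes at most 62.5 mm and 10.7 degrees, less where a joint would pass 70% of its speed; a pose out of reach is approached as far as the arm can. A call with a gripper value outside its range is refused whole. The fingers move at their own pace and stop on an object; "squeeze" is the grip in N (left out, the last holds). Time passes only in rows, so rows that repeat a pose let the fingers close. It gives the time, the measured TCP pose, the force, the opening and the grip force at its end, in the units of the state.
- readout.read_state(): the state, without advancing time (a new reading comes with each control period).
- cams.camera(name): name is "scene" or "top" or "wrist"; returns a dict with "img" (400x640x3 uint8, red, green, blue), "fx", "fy", "cx", "cy" (pixels), "origin" and "rotation" of the camera in the world; the wrist camera has in their place "T_tool_cam" (4x4, takes a point from camera to tool coordinates, whose origin is the TCP and whose axes are the flange's). Camera axes: x right, y up, looking along -z (the intrinsics and any distortion apply to the point x, -y, -z); pixel columns grow to the right and rows downward; lengths in m; the calibration is good to about 2 mm. A picture is of the moment at which its call begins: read the wrist's pose just before it. There is no depth.
- r.close_job(): hands the job in; it is judged then, once.
The state is a dict: "time": time; "joint_positions": joint angles; "joint_vel": joint speeds; "joint_torque": joint torques, N m; "ee_pos": TCP position; "eef_rot": TCP orientation; "ft_force": force on the tool from outside, world axes, zero at the start; "torque": the same for the moment, N m; "width": finger opening in m; "grip_force": force on a finger pad.
Only numpy, scipy, OpenCV 4.12 (cv2) and the standard library are available. Lean on these libraries where they do the work, as an engineer would, in place of code of your own. Each camera call takes 0.05 s, during which the arm holds its last target. There are 200 camera calls.

## Working session

There is one attempt and no reset: what is moved stays moved. The work goes in short steps, Python scripts to look and compute and a tool call to move; the robot and the scene stay as the last step left them, time stands still between calls to the robot, and variables do not carry over. Pictures are saved under pics/ and viewed, at most 10 in all, crops included, and the job is handed in when it is done.

Besides the shell and the picture viewer there is one more tool, called in YAML: its name, and indented under it one key for each argument. step_arm: Moves the arm, as the interface text tells. Its arguments: {"type":"object","properties":{"deltas":{"type":"array"},"squeeze":{"type":"number"}},"required":["deltas"]}

```bash
mkdir -p pics; python3 - <<'E'
from bench import readout,cams,r
import cv2,numpy as np
s=readout.read_state();print({k:np.round(v,4).tolist() for k,v in s.items()},r.nose_length)
for n in("scene","top"):
    c=cams.camera(n);cv2.imwrite(f"pics/{n}0.png",c["img"][:,:,::-1]);print(n,{k:np.round(v,4).tolist() for k,v in c.items() if k!="img"})
E
```

```text
{'time': 0.0, 'joint_positions': [-1.2546, 0.3329, -0.0647, 1.4609, 0.0216, 1.3499, -0.0885], 'joint_vel': [0.0016, -0.0012, -0.0014, 0.0013, 0.0015, 0.001, -0.0001], 'joint_torque': [0.0009, -62.3272, 0.0248, -38.9896, -0.0615, 0.0399, 0.0001], 'ee_pos': [0.2076, 0.5891, 0.2438], 'eef_rot': [0.1686, 0.9857, -0.0007, -0.0001], 'ft_force': [-0.0294, 0.7458, -0.1874], 'torque': [0.0156, 0.0256, -0.0606], 'grip_force': 0.0, 'width': 0.087} 0.022
scene {'fx': 433.7897, 'fy': 433.7897, 'cx': 326.0162, 'cy': 196.2189, 'origin': [1.2598, 0.7246, 0.7993], 'rotation': [0.1707, 0.4417, 0.8197, 0.3223]}
top {'fx': 426.4025, 'fy': 426.4025, 'cx': 317.2522, 'cy': 200.3919, 'origin': [0.3146, -0.0168, 1.3229], 'rotation': [0.0638, -0.0758, -0.6932, 0.7139]}
```

View pics/top0.png

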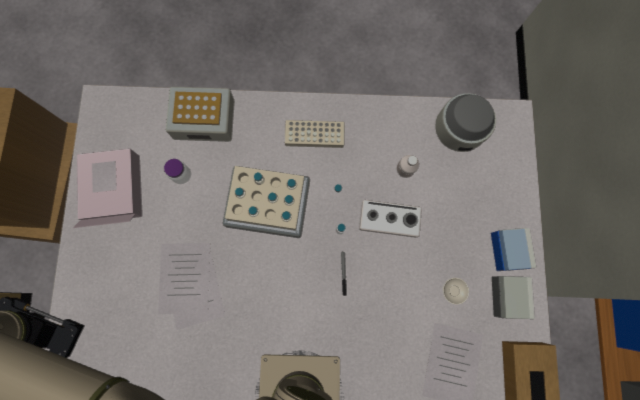

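View pics/scene0.png

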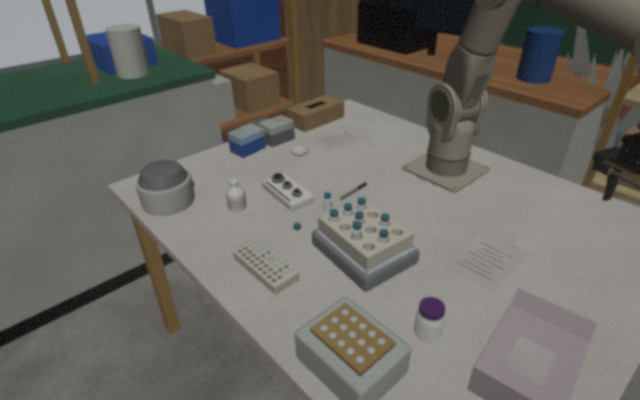

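The top view shows seven teal caps in the rack, at (239–291, 178–216). The pad's largest key is at about (410,220), and the spare vial and cap are near (340,190–228). The scene view shows the same rack at about (365,230), with a cap that looks taller at about (357,228). Next I'll triangulate the caps.

```bash
cat > h.py <<'E'
import numpy as np,cv2
from scipy.spatial.transform import Rotation as R
def ray(c,u,v):
    d=np.array([(u-c["cx"])/c["fx"],-(v-c["cy"])/c["fy"],-1.])
    if "origin" in c: o,M=np.array(c["origin"]),R.from_quat(c["rotation"]).as_matrix()
    else: o,M=c["T"][:3,3],c["T"][:3,:3]
    d=M@d; return o,d/np.linalg.norm(d)
def plane(c,u,v,z):
    o,d=ray(c,u,v); return o+d*(z-o[2])/d[2]
def tri(c1,p1,c2,p2):
    (a,d),(b,e)=ray(c1,*p1),ray(c2,*p2)
    s,t=np.linalg.lstsq(np.c_[d,-e],b-a,rcond=None)[0]
    return (a+s*d+b+t*e)/2,np.linalg.norm(a+s*d-b-t*e)
def blobs(img,lo,hi,amin=8):
    m=cv2.inRange(cv2.cvtColor(img,cv2.COLOR_RGB2HSV),lo,hi)
    n,_,st,ce=cv2.connectedComponentsWithStats(m)
    return [(ce[i],st[i]) for i in range(1,n) if st[i][4]>=amin]
TEAL=((82,90,40),(105,255,255))
E
python3 - <<'E'
from h import *
from bench import cams
C={n:cams.camera(n) for n in("scene","top")}
B={n:blobs(C[n]["img"],*TEAL) for n in C}
for n in C:
  for ce,st in B[n]: print(n,ce.round(1),st,plane(C[n],*ce,.122).round(3))
for p,_ in B["top"]:
  for q,_ in B["scene"]:
    X,g=tri(C["top"],p,C["scene"],q)
    if g<.006 and 0<X[2]<.17: print(p.round(),q.round(),X.round(4),g.round(4))
i=C["top"]["img"]
for ce,st in blobs(i,(0,0,0),(180,255,70)):
  if 360<ce[0]<425 and 195<ce[1]<240: print("key",ce,st,plane(C["top"],*ce,.052).round(4))
a=cv2.resize(i[160:245,220:430],None,fx=3.8,fy=3.8,interpolation=2)
b=cv2.resize(C["scene"]["img"][165:265,255:425],None,fx=3.4,fy=3.4,interpolation=2)
cv2.imwrite("pics/a.png",np.vstack([cv2.resize(a,(680,275)),cv2.resize(b,(560,320)) if 0 else cv2.copyMakeBorder(cv2.resize(b,(550,323)),0,0,0,130,0)])[:,:,::-1])
E
```

```text
scene [531.7  26.4] [526  25  13   6  26] [-1.9   -0.615  0.122]
scene [552.5  27.2] [540  25  26   9  49] [-1.978 -0.506  0.122]
scene [560.7  43.2] [558  35   7  19  34] [-1.595 -0.288  0.122]
scene [155.4  57.4] [150  45  10  22  40] [ 0.31  -1.694  0.122]
scene [106.4  71.8] [97 67 19  9 28] [ 0.601 -1.622  0.122]
scene [327.3 194.5] [326 193   4   4  14] [ 0.558 -0.034  0.122]
scene [361.1 200.4] [359 198   5   6  21] [0.509 0.053 0.122]
scene [347.6 206.4] [345 204   6   6  25] [0.558 0.048 0.122]
scene [333.6 212.3] [331 210   6   6  28] [0.605 0.042 0.122]
scene [359.  214.5] [357 212   5   6  26] [0.562 0.095 0.122]
scene [384.6 217. ] [382 215   6   5  25] [0.521 0.149 0.122]
scene [356.7 224.6] [354 222   6   7  32] [0.599 0.122 0.122]
scene [296.9 225.4] [295 224   5   4  17] [0.713 0.019 0.122]
scene [383.4 232.9] [381 230   6   7  35] [0.575 0.192 0.122]
top [257.5 176.2] [254 173   8   7  39] [0.622 0.141 0.122]
top [291.  182.6] [288 180   7   7  39] [0.606 0.043 0.122]
top [337.5 187.5] [335 185   6   6  32] [ 0.595 -0.092  0.122]
top [238.9 191.2] [236 188   7   7  
[... 731 characters left out ...]
0.5635 0.0963 0.1232] 0.0
[272. 196.] [357. 225.] [0.5705 0.098  0.094 ] 0.0029
[288. 199.] [348. 206.] [0.5578 0.0484 0.1224] 0.0006
[252. 210.] [385. 217.] [0.5219 0.1501 0.1229] 0.0007
[252. 210.] [383. 233.] [0.5296 0.1566 0.0774] 0.0004
[286. 215.] [361. 200.] [0.5103 0.0543 0.1229] 0.0005
[286. 215.] [359. 214.] [0.5179 0.0563 0.0793] 0.0018
[286. 215.] [357. 225.] [0.5241 0.0571 0.0471] 0.0049
[341. 227.] [327. 194.] [ 0.4895 -0.108   0.0559] 0.0009
key [372.66666667 214.2       ] [370 212   6   6  30] [ 0.5323 -0.204   0.052 ]
key [391.5483871  216.58064516] [389 214   6   6  31] [ 0.5267 -0.2613  0.052 ]
key [410.64367816 219.16091954] [406 214  10  11  87] [ 0.5206 -0.3192  0.052 ]
```

View pics/a.png

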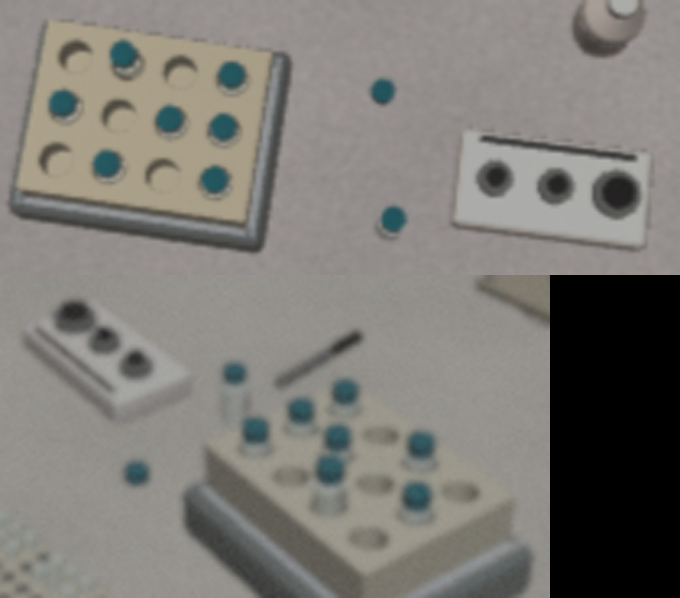

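The views agree: the proud cap is at (0.617, 0.1385) with its top at about z 0.147. The start key is at (0.521, -0.319). I'll move above the vial at the current height while closing the fingers.

step_arm:
  deltas:
    - [[0,0,0,-0.045,-0.024,0,0],[0,0,0,-0.09,-0.048,0,0],[0,0,0,-0.135,-0.072,0,0],[0,0,0,-0.18,-0.097,0,0],[0,0,0,-0.225,-0.121,0,0],[0,0,0,-0.27,-0.145,0,0],[0,0,0,-0.315,-0.17,0,0],[0,0,0,-0.36,-0.194,0,0],[0,0,0,-0.405,-0.218,0,0],[0,0,0,-0.45,-0.243,0,0],[0,0,0,-0.495,-0.267,0,0],[0,0,0,-0.536,-0.289,0,0],[0,0,0,-0.536,-0.289,0,0],[0,0,0,-0.536,-0.289,0,0]]
  squeeze: 10

```text
time: 1.95
ee_pos: [0.6168, 0.1394, 0.2442]
eef_rot: [0.168, 0.986, 0.0, -0.0]
ft_force: [0.3, 0.4, 0.9]
width: 0.0007
grip_force: 0.0
```

```bash
python3 - <<'E'
from h import *
from bench import cams,readout
s=readout.read_state()
c=cams.camera("wrist")
T=np.eye(4);T[:3,:3]=R.from_quat(s["eef_rot"]).as_matrix();T[:3,3]=s["ee_pos"]
c["T"]=T@c["T_tool_cam"];print(s["ee_pos"],c["T"].round(3).tolist())
for ce,st in blobs(c["img"],*TEAL,60): print(ce.round(1),st,plane(c,*ce,.129).round(4),plane(c,*ce,.147).round(4))
cv2.imwrite("pics/w1.png",c["img"][:,:,::-1])
E
```

```text
[0.6168389  0.13937038 0.24416361] [[0.331, -0.9, -0.282, 0.54], [0.944, 0.316, 0.1, 0.166], [-0.001, -0.299, 0.954, 0.384], [0.0, 0.0, 0.0, 1.0]]
[290.4  99.4] [278  86  26  28 573] [0.5234 0.1472 0.129 ] [0.5245 0.1486 0.147 ]
[184.6 125. ] [170 112  30  27 619] [0.5126 0.0541 0.129 ] [0.5145 0.062  0.147 ]
[356.3 142.9] [344 131  25  25 510] [0.5759 0.1887 0.129 ] [0.5734 0.1871 0.147 ]
[ 74.9 153.8] [ 62 145  27  19 426] [ 0.5025 -0.0489  0.129 ] [ 0.5052 -0.0337  0.147 ]
[252.8 166.3] [240 154  26  25 497] [0.5649 0.0952 0.129 ] [0.5632 0.1002 0.147 ]
[203.  177.4] [190 166  27  24 520] [0.5594 0.0486 0.129 ] [0.558  0.0569 0.147 ]
[315.4 210.1] [304 198  24  25 500] [0.6225 0.1343 0.129 ] [0.6167 0.1366 0.147 ]
[219.6 224.4] [207 213  26  24 464] [0.606  0.0432 0.129 ] [0.6013 0.0519 0.147 ]
[159.7 235.4] [151 228  19  16 221] [ 0.5971 -0.0162  0.129 ] [ 0.5931 -0.0034  0.147 ]
```

View pics/w1.png

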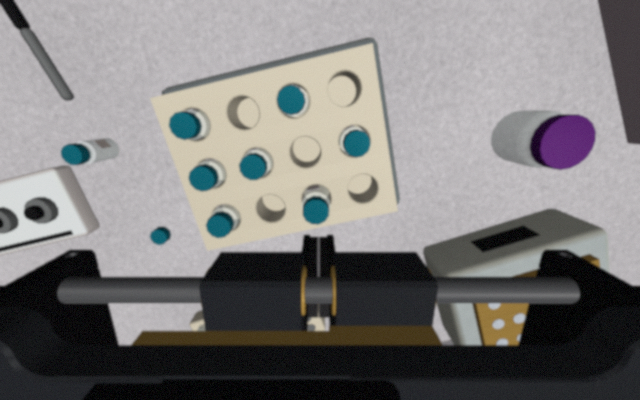

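The wrist view shows the proud cap at (315,210), directly below the closed tips, with empty holes on either side. It puts the cap within 2–3 mm of the tool axis. I'll go down slowly.

step_arm:
  deltas:
    - [[0,0,0,-0.0005,-0.0015,0.025,0],[0,0,0,-0.0005,-0.0015,0.05,0],[0,0,0,-0.0005,-0.0015,0.065,0],[0,0,0,-0.0005,-0.0015,0.07,0],[0,0,0,-0.0005,-0.0015,0.073,0],[0,0,0,-0.0005,-0.0015,0.076,0],[0,0,0,-0.0005,-0.0015,0.079,0],[0,0,0,-0.0005,-0.0015,0.082,0],[0,0,0,-0.0005,-0.0015,0.085,0],[0,0,0,-0.0005,-0.0015,0.088,0],[0,0,0,-0.0005,-0.0015,0.088,0]]

```text
time: 3.38
ee_pos: [0.6168, 0.1371, 0.1561]
eef_rot: [0.169, 0.986, -0.0, -0.0]
ft_force: [0.1, 0.0, 0.4]
width: 0.0003
grip_force: 0.0
```

step_arm:
  deltas:
    - [[0,0,0,0,0,0.0015,0],[0,0,0,0,0,0.003,0],[0,0,0,0,0,0.004,0]]

```text
time: 3.75
ee_pos: [0.617, 0.1371, 0.1524]
eef_rot: [0.169, 0.986, -0.0, -0.0]
ft_force: [-0.7, -0.9, 1.5]
width: 0.0004
grip_force: 0.9
```

step_arm:
  deltas:
    - [[0,0,0,0,0,0.001,0],[0,0,0,0,0,0.001,0]]

```text
time: 4.0
ee_pos: [0.6172, 0.1371, 0.1516]
eef_rot: [0.169, 0.986, 0.0, 0.0]
ft_force: [-1.1, -0.6, 2.4]
width: 0.0004
grip_force: 1.1
```

step_arm:
  deltas:
    - [[0,0,0,0,0,0.001,0],[0,0,0,0,0,0.001,0]]

```text
time: 4.25
ee_pos: [0.6172, 0.1372, 0.1515]
eef_rot: [0.169, 0.986, 0.0, 0.0]
ft_force: [-5.7, -1.4, 9.9]
width: 0.0003
grip_force: 4.7
```

step_arm:
  deltas:
    - [[0,0,0,0,0,0.001,0],[0,0,0,0,0,0.001,0]]

```text
time: 4.5
ee_pos: [0.6172, 0.1371, 0.1514]
eef_rot: [0.169, 0.986, 0.0, 0.0]
ft_force: [-8.7, -2.7, 16.8]
width: 0.0003
grip_force: 8.3
```

Force climbs sharply with the tip at z 0.129, so the vial is home. I'll retreat upward, then move across to the pad.

step_arm:
  deltas:
    - [[0,0,0,0,0,-0.01,0],[0,0,0,0,0,-0.035,0],[0,0,0,0,0,-0.06,0],[0,0,0,-0.006,-0.046,-0.06,0],[0,0,0,-0.012,-0.092,-0.06,0],[0,0,0,-0.018,-0.138,-0.06,0],[0,0,0,-0.024,-0.184,-0.06,0],[0,0,0,-0.03,-0.23,-0.06,0],[0,0,0,-0.036,-0.276,-0.06,0],[0,0,0,-0.042,-0.322,-0.06,0],[0,0,0,-0.048,-0.368,-0.06,0],[0,0,0,-0.054,-0.414,-0.06,0],[0,0,0,-0.06,-0.462,-0.06,0],[0,0,0,-0.06,-0.462,-0.06,0],[0,0,0,-0.06,-0.462,-0.06,0]]

```text
time: 6.38
ee_pos: [0.5205, -0.318, 0.2094]
eef_rot: [0.169, 0.986, 0.0, 0.0]
ft_force: [0.0, -0.6, 0.0]
width: 0.0003
grip_force: 0.0
```

```bash
python3 - <<'E'
from h import *
from bench import cams,readout
C={n:cams.camera(n) for n in("scene","top")}
B={n:blobs(C[n]["img"],*TEAL) for n in C}
for p,_ in B["top"]:
  for q,_ in B["scene"]:
    X,g=tri(C["top"],p,C["scene"],q)
    if g<.002 and 0<X[2]<.15: print(p.round(),q.round(),X.round(4),g.round(4))
s=readout.read_state()
c=cams.camera("wrist")
T=np.eye(4);T[:3,:3]=R.from_quat(s["eef_rot"]).as_matrix();T[:3,3]=s["ee_pos"]
c["T"]=T@c["T_tool_cam"];print(s["ee_pos"])
for ce,st in blobs(c["img"],(0,0,0),(180,255,45),150): print(ce.round(1),st,plane(c,*ce,.052).round(4))
cv2.imwrite("pics/w2.png",c["img"][:,:,::-1])
E
```

```text
[258. 178.] [356. 230.] [0.6168 0.1386 0.1225] 0.0007
[291. 183.] [334. 212.] [0.6056 0.0431 0.1231] 0.0004
[338. 188.] [297. 226.] [ 0.6222 -0.0988  0.0084] 0.0006
[239. 191.] [383. 233.] [0.5752 0.1917 0.123 ] 0.0002
[272. 196.] [359. 215.] [0.5636 0.0965 0.1223] 0.0003
[272. 196.] [356. 230.] [0.5736 0.1    0.0773] 0.0019
[288. 199.] [348. 206.] [0.5576 0.0485 0.1226] 0.0003
[252. 210.] [385. 217.] [0.5217 0.1502 0.1232] 0.0002
[252. 210.] [383. 233.] [0.5295 0.1565 0.078 ] 0.0003
[286. 215.] [361. 200.] [0.5103 0.054  0.1225] 0.0009
[286. 215.] [359. 215.] [0.5177 0.0564 0.0782] 0.0016
[341. 227.] [327. 194.] [ 0.4898 -0.1083  0.0557] 0.0001
[ 0.52097452 -0.31701448  0.20939233]
[608.2 102.9] [ 589   21   44  177 3652] [ 0.5302 -0.0202  0.052 ]
[419.  169.2] [411 162  17  15 189] [ 0.5335 -0.2099  0.052 ]
[365.7 181.8] [359 175  15  15 175] [ 0.5281 -0.2664  0.052 ]
[313.9 193.8] [302 181  25  26 511] [ 0.5225 -0.3227  0.052 ]
[369.7 209.6] [310 196 122  28 186] [ 0.5595 -0.2711  0.052 ]
[319.9 336.8] [    0   236   640   164 66119] [ 0.7032 -0.3786  0.052 ]
```

View pics/w2.png

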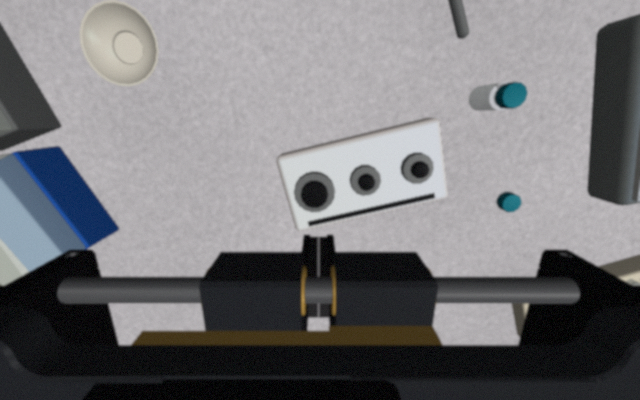

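All caps are now level at about z 0.123 (their centres), including the pressed one. In the wrist view the start key is the large one at (314,194), about 3 mm from the tool axis. I'll go down to just above it, then press.

step_arm:
  deltas:
    - [[0,0,0,-0.002,-0.003,0.03,0],[0,0,0,-0.002,-0.003,0.07,0],[0,0,0,-0.002,-0.003,0.105,0],[0,0,0,-0.002,-0.003,0.125,0],[0,0,0,-0.002,-0.003,0.132,0],[0,0,0,-0.002,-0.003,0.132,0],[0,0,0,-0.002,-0.003,0.134,0],[0,0,0,-0.002,-0.003,0.136,0],[0,0,0,-0.002,-0.003,0.138,0],[0,0,0,-0.002,-0.003,0.139,0],[0,0,0,-0.002,-0.003,0.139,0]]

```text
time: 7.9
ee_pos: [0.5216, -0.3222, 0.0709]
eef_rot: [0.169, 0.986, -0.0, 0.001]
ft_force: [1.8, -0.8, 3.5]
width: 0.0003
grip_force: 1.7
```

step_arm:
  deltas:
    - [[0,0,0,0,0,0.001,0],[0,0,0,0,0,0.002,0],[0,0,0,0,0,0.002,0]]

```text
time: 8.28
ee_pos: [0.5215, -0.3222, 0.0688]
eef_rot: [0.169, 0.986, -0.0, 0.001]
ft_force: [4.9, -1.7, 5.1]
width: 0.0003
grip_force: 2.3
```

step_arm:
  deltas:
    - [[0,0,0,0,0,0.001,0],[0,0,0,0,0,0.0015,0],[0,0,0,0,0,0.002,0],[0,0,0,0,0,0.002,0]]

```text
time: 8.78
ee_pos: [0.5216, -0.3222, 0.0682]
eef_rot: [0.169, 0.986, 0.0, 0.001]
ft_force: [-2.0, 2.4, 18.9]
width: 0.0002
grip_force: 9.9
```

The force jumped from 5 N to 19 N with the tip at 46 mm, so the key is fully down. Releasing straight up.

step_arm:
  deltas:
    - [[0,0,0,0,0,-0.005,0],[0,0,0,0,0,-0.015,0],[0,0,0,0,0,-0.05,0],[0,0,0,0,0,-0.1,0],[0,0,0,0,0,-0.14,0],[0,0,0,0,0,-0.14,0],[0,0,0,0,0,-0.14,0]]

```text
time: 9.65
ee_pos: [0.5203, -0.3214, 0.2054]
eef_rot: [0.169, 0.986, 0.0, -0.001]
ft_force: [0.5, 0.1, -0.3]
width: 0.0008
grip_force: 0.0
```

```bash
python3 - <<'E'
from h import *
from bench import cams,readout,r
s=readout.read_state()
c=cams.camera("wrist")
T=np.eye(4);T[:3,:3]=R.from_quat(s["eef_rot"]).as_matrix();T[:3,3]=s["ee_pos"]
c["T"]=T@c["T_tool_cam"];print(s["ee_pos"],s["ft_force"])
for ce,st in blobs(c["img"],(0,0,0),(180,255,45),120): print(ce.round(1),st,plane(c,*ce,.052).round(4))
C={n:cams.camera(n) for n in("scene","top")}
B={n:blobs(C[n]["img"],*TEAL) for n in C}
for p,_ in B["top"]:
  for q,_ in B["scene"]:
    X,g=tri(C["top"],p,C["scene"],q)
    if g<.0012 and 0<X[2]<.15: print(X.round(4))
print(r.close_job())
E
```

```text
[ 0.52034896 -0.32141873  0.20535784] [ 0.49572877  0.11633791 -0.27079207]
[616.  102.7] [ 597   20   43  182 3974] [ 0.5311 -0.0209  0.052 ]
[424.6 169.3] [417 162  16  16 198] [ 0.5335 -0.2099  0.052 ]
[370.5 182. ] [363 175  16  15 180] [ 0.528  -0.2664  0.052 ]
[317.8 194.3] [306 182  25  26 519] [ 0.5224 -0.3228  0.052 ]
[374.5 210.2] [314 196 124  29 197] [ 0.5595 -0.271   0.052 ]
[319.9 336.8] [    0   236   640   164 66104] [ 0.6982 -0.3819  0.052 ]
[0.6168 0.1386 0.1225]
[0.6056 0.0431 0.1234]
[ 0.6224 -0.0989  0.008 ]
[0.5751 0.1917 0.1231]
[0.5635 0.0964 0.1229]
[0.5575 0.0486 0.1224]
[0.5218 0.1503 0.1229]
[0.5295 0.1565 0.0781]
[0.5102 0.054  0.123 ]
[ 0.4895 -0.108   0.0559]
the job is handed in; nothing more can be done
None
```

The proud vial is pressed home, level with the other caps; the start key was then pressed fully down and came back up, nothing else was seen to move, and the job is handed in (about 10 s of robot time).

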